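Straighten, load and lock the sauce steamer

ROBOT

A 6-joint arm with a two-finger parallel gripper is mounted at the origin on the work surface; the furniture and walls round the work are solid. World frame = base frame: x ahead of the robot, y to its left, z up, the work surface at z = 0. Lengths are in mm, angles in rad, forces in N, time in s.
With the tool pointing down it reaches from about 275 to 750 mm from the base axis. Payload 10.2 kg.
Tool frame: the origin (TCP) lies at the very end of the fingers, on their centre line; the grasp point (between the pads) lies 19 mm behind it; z points along the fingers, y is the line along which they close (so a half turn about z gives the same grasp; the last joint's range is limited). The gripper opens to 85 mm and grips with 20 to 120 N. Pads are 22 mm wide; open, the fingers measure 114 mm over their backs; the gripper's body (76 mm by 85 mm) begins 54 mm behind the grasp point. The pads swing forward as they close: fully open they stand 13 mm farther back than shut.
Start: joints at [1.071, 0.313, 1.498, -0, 1.331, -0.223], TCP at [143.484, 505.018, 231.294] pointing down, gripper open.
Joint ranges: [-2.94, 2.94], [-0.97, 2.17], [0.19, 2.56], [-1.23, 4.37], [0.02, 3.11], [-2.88, 2.88]. Speed limits (rad/s): [2.39, 2.39, 3.01, 3.14, 3.14, 3.14].

INTERFACE

Orientations are given as a unit quaternion [w, x, y, z].
In Python, from rig import ctrl gives the robot as it stands.
- The arm moves only by the shell command python3 -m inch 'ROWS' [OPENING] [FORCE]. ROWS is text: rows parted by semicolons, each of 6 numbers parted by spaces: the shift along the tool's x, y, z in mm, then the turn, a rotation vector about the tool's x, y, z in units of 6 degrees (1.0 is 6 degrees). A call has exactly 10 rows; each row shifts and turns the commanded pose from where the row before left it, along the tool's axes as they then stand; what a row does not reach is not made up. A row lasts 1/12 s, in which the tool goes at most 41.7 mm and 7.16 degrees, less where a joint would pass 70% of its speed; a pose out of reach is approached as far as the arm can. A call with a gripper value outside its range is refused whole. OPENING is the opening, from 0 (shut) to 1 (fully open), set as the call begins (- or left out, the last holds). The fingers move at their own pace and stop on an object; FORCE is the grip in N (left out, the last holds). Time passes only in rows, so rows that do not move let the fingers close, or fill a call up. It gives the time, the measured TCP pose, the force, the opening and the grip force at its end, in the units of the state.
- ctrl.sense(): the state, without advancing time (a new reading comes with each control period).
- ctrl.capture(name): name is "scene" or "top" or "wrist"; returns a dict with "image" (400x640x3 uint8, red, green, blue), "intrinsics" (3x3 intrinsics, pixels), "D" ([k1, k2, p1, p2, k3] as OpenCV has them; the pictures are not rectified), "rvec" (rotation vector, rad) and "tvec" (3), from world to camera coordinates, as OpenCV has them. Camera axes: x right, y down, z forward; pixel columns grow to the right and rows downward; lengths in mm; the calibration is good to about 2 mm. A picture is of the moment at which its call begins. There is no depth.
- ctrl.finish_job(): hands the job in; it is judged then, once.
The state is a dict: "time_s": time; "joints": joint angles; "dq": joint speeds; "tau": joint torques, N m; "eef_pos": TCP position; "ee_rot": TCP orientation; "force": force on the tool from outside, world axes, zero at the start; "wrist_torque": the same for the moment, N m; "grip_width": opening from 0.0 (shut) to 1.0 (fully open); "grip_force": force on a finger pad.
Only numpy, scipy, OpenCV 4.12 (cv2) and the standard library are available. Lean on these libraries where they do the work, as an engineer would, in place of code of your own. Each camera call takes 0.05 s, during which the arm holds its last target. There are 200 camera calls.

TASK

Get the sauce cups ready to steam. Turn the steamer's clear cover counter-clockwise to free it from the claws and stand it aside on the bench; the rack inside is crooked and rocks on the heating plates, so turn it until all four feet stand on the bowl's floor and it is level, then stand every sauce cup upright on it, spaced round the post. Put the cover back with its lugs between the claws, push it down against the gasket and turn it clockwise as far as it goes, so that it stays locked; do not tip a cup, and leave the bottles and the salt shaker alone.

Things in the scene. Friction and masses are not known exactly. Their poses are not given: they have to be found in the camera images.
- steamer: Fixed round steel steamer base, 192 mm across, 32 mm high, black front panel with a dial at -x; origin at the centre of its underside on the bench, z up. Its open bowl is 156 mm across, floor 22 mm above the bench. The axes locate plates (x) and claws (y).
- plates (a point): Centre of the bowl's floor, axes as the steamer's. Two dark heating plates lie on the floor, 8 mm thick, at +x and -x: each covers 34 to 76 mm from the centre in x and -33 to +33 mm in y. The rest of the floor is bare.
- gasket (a joint): Black sprung ring on the bowl's rim, 161 to 180 mm across, top 44 mm above the bench when free. Value: how far it is pressed down, 0 to 0.010 m; it pushes back with 5 N at first and 13 N at the bottom.
- claw (a point): Middle of the underside of the dark claw (red bar) at the steamer's +y, 48 mm above the bench; an equal claw at -y. Each tab overhangs 93.5 to 110 mm from the steamer's centre, is 46 mm wide, its top 54 mm above the bench. An end stop catches a lug turned clockwise (from above) when it lies fully under the tab; the other side is open.
- rack_post (a point): Loose round aluminium rack, 147 mm across, 0.3 kg, in the bowl. Point: centre of its black square grip post (18 x 18 mm, 36 mm tall), z up the post, x and y square to its sides. Deck top 18 mm below the point; a 4 mm lip round it. It starts under the cover, two opposite feet on the plates, leaning about 0.11 rad and rocking.
- rack_feet (a point): Point under the rack's middle, level with the undersides of its four feet, 52 mm below the post's centre; axes as the post's. The ball feet, 14 mm across, stand at (+-48, +-48) mm. All reach the bare floor (post centre then 74 mm above the bench) when the rack's x and y lie along the steamer's, any of four ways round, within about 0.12 rad.
- cover_grip (a point): Loose clear round cover, 172 mm across, dome 74 mm high, open below, 0.4 kg; starts locked on the steamer. Point: centre of its grey handle bar, 84 mm long (its y), 20 mm wide (its x), 32 mm tall, 98 mm above its lower edge and 24 mm above the dome's top. Free on the gasket the point is 142 mm above the bench; locked, 138 mm, handle along the steamer's y.
- lug (a point): Middle of the top of the cover's lug (grey, red bar) at its +y, in line with the handle; an equal one at -y. Each is 36 mm wide, 8 mm thick, flush with the lower edge, reaching 100 mm from the centre. They pass down beside the claws when the handle is 35 to 145 degrees off the line of the claws; on the free gasket they are 4 mm too high to turn under the tabs: push down 5 to 9 mm.
- cup_1_mid (a point): Small steel cup with red sauce, 61 mm across at the rim, 42 mm at the foot, 35 mm tall, 50 g; may be absent. The point is its centre, 17.5 mm above its underside; z up. Starts standing on the bench. The cups fit on the rack's deck with their centres about 44 mm from the post, a third of a turn apart.
- cup_2_mid (a point): Small steel cup with red sauce, 61 mm across at the rim, 42 mm at the foot, 35 mm tall, 50 g; may be absent. The point is its centre, 17.5 mm above its underside; z up. Starts standing on the bench. The cups fit on the rack's deck with their centres about 44 mm from the post, a third of a turn apart.
- cup_3_mid (a point): Small steel cup with red sauce, 61 mm across at the rim, 42 mm at the foot, 35 mm tall, 50 g; may be absent. The point is its centre, 17.5 mm above its underside; z up. Starts standing on the bench. The cups fit on the rack's deck with their centres about 44 mm from the post, a third of a turn apart.
- red_sauce_mid (a point): Bystander: red squeeze bottle with cone nozzle, 55 mm across, 207 mm tall; point on its axis 100 mm above its foot.
- mustard_mid (a point): Bystander: yellow squeeze bottle with cone nozzle, 55 mm across, 207 mm tall; point on its axis 100 mm above its foot.
- salt_shaker_mid (a point): Bystander: salt shaker, 44 mm across, 90 mm tall; point on its axis 45 mm above its foot.
Things that resemble listed ones, but are neither listed nor needed, are in the scene too. What is shaped like the part that bears cup_2_mid but black or blue is not meant.

How it is judged:
By the outcome, as a careful person would: the job done as asked, in the order asked, and still so for the second after the job is handed in, with the robot touching nothing.
Of cup_1, cup_2, cup_3 only 2 to 3 are there at a start; the rules pass over those that are not, and their reading is None.
At some moment in a run one of cup_1, cup_2, cup_3, cover may be knocked a few centimetres aside while the robot is not near it.
It also fails if it takes over 192 s, if anything falls off the work surface, if the arm or the gripper's body presses on something with over 40 N, if the wrist force passes 120 N, or if a joint passes its speed limit or range.

## Working session

There is one attempt and no reset: what is moved stays moved. The work goes in short steps, Python scripts to look and compute and a shell command to move; the robot and the scene stay as the last step left them, time stands still between calls to the robot, and variables do not carry over. Pictures are saved under pics/ and viewed, at most 14 in all, crops included, and the job is handed in when it is done.

```bash
ls; mkdir -p pics; cat > h.py <<'E'
import numpy as np, cv2
from rig import ctrl
from scipy.spatial.transform import Rotation as R
def cap(n,fn=None):
    c=ctrl.capture(n)
    if fn: cv2.imwrite('pics/'+fn,cv2.cvtColor(np.asarray(c['image']),cv2.COLOR_RGB2BGR))
    for k in('intrinsics','D','rvec','tvec'): c[k]=np.asarray(c[k],float)
    return c
def ray(c,uv):
    p=cv2.undistortPoints(np.array([[uv]],float),c['intrinsics'],c['D']).ravel()
    M=cv2.Rodrigues(c['rvec'])[0]
    return -M.T@c['tvec'].ravel(), M.T@np.array([p[0],p[1],1])
def onz(c,uv,z):
    o,d=ray(c,uv); return o+d*(z-o[2])/d[2]
def proj(c,P):
    return cv2.projectPoints(np.array(P,float).reshape(-1,1,3),c['rvec'],c['tvec'],c['intrinsics'],c['D'])[0].reshape(-1,2)
def st():
    s=ctrl.sense(); q=s['ee_rot']; r=R.from_quat([q[1],q[2],q[3],q[0]]).as_matrix()
    print('t',round(s['time_s'],2),'p',np.round(s['eef_pos'],1),'x',np.round(r[:,0],3),'y',np.round(r[:,1],3),'z',np.round(r[:,2],3),'F',np.round(s['force'],1),'g',s['grip_width'],s['grip_force'],'q',np.round(s['joints'],2)); return s,r
def togo(P,yaw=None):
    """shift in tool axes to world P; turn about tool z in 6deg units so tool y lies at world angle yaw(deg)"""
    s,r=st(); d=r.T@(np.array(P)-s['eef_pos']); print('shift',np.round(d,1))
    if yaw is not None:
        a=np.degrees(np.arctan2(r[1,1],r[0,1])); t=(yaw-a+90)%180-90
        print('yaw now',round(a,1),'turn world',round(t,1),'units about tool z',round(-t/6,2))
E
python3 - <<'E'
from h import *
st()
for n in('scene','top','wrist'):
    c=cap(n,n+'0.png'); print(n,ray(c,(320,200)))
E
```

```text
pics
t 0.0 p [143.3 504.8 230.7] x [-0.962  0.273  0.   ] y [ 0.273  0.962 -0.001] z [-0.001 -0.001 -1.   ] F [-0.6 -0.6  1.2] g 1.0024298284650452 0.0 q [ 1.07  0.31  1.5   0.    1.33 -0.22]
scene (array([ -54.01665993, -285.28337115, 1290.66032486]), array([ 0.44750057,  0.13875317, -0.88349941]))
top (array([ 464.52082412,  -89.22265296, 1190.15437162]), array([ 0.07475877,  0.00700262, -0.997221  ]))
wrist (array([ 71.62877646, 525.68022243, 373.70737239]), array([ 0.2892611 , -0.06831307, -0.9549392 ]))
```

View pics/scene0.png

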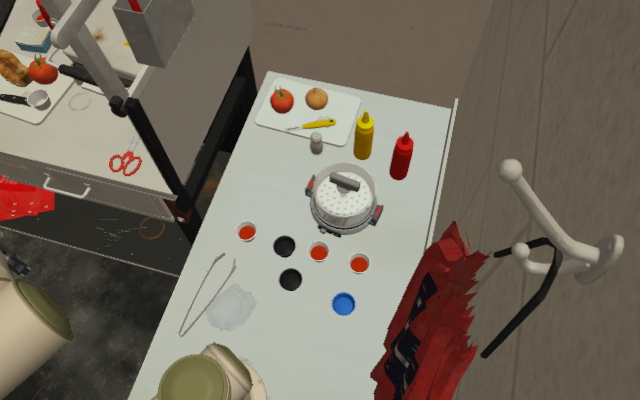

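View pics/top0.png

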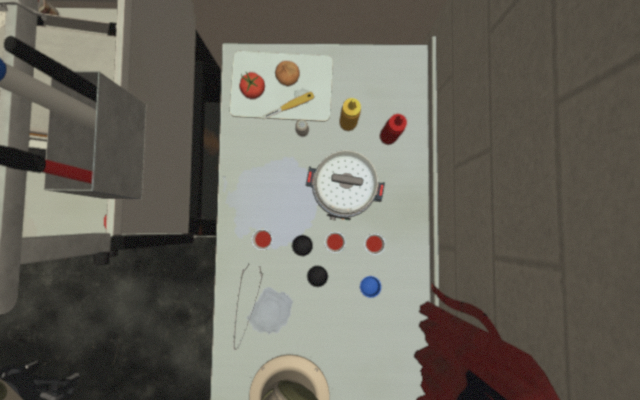

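The pictures show the steamer at top-view px (346,184) with its red claw bars at (310,176) and (381,190). Red cups are at (263,239), (336,242) and (375,244), bottles at (350,113) and (393,128), and the shaker at (302,128). Black and blue decoys are also there.

```bash
python3 - <<'E'
from h import *
for n in('top','scene'):
    c=cap(n); im=np.asarray(c['image']); h=cv2.cvtColor(im,cv2.COLOR_RGB2HSV)
    m=(((h[...,0]<8)|(h[...,0]>172))&(h[...,1]>130)&(h[...,2]>70)).astype(np.uint8)
    k,l,s,ce=cv2.connectedComponentsWithStats(m)
    for i in range(1,k):
        if 12<s[i,4]<900:
            u=ce[i]; print(n,np.round(u,1),s[i],'z30',np.round(onz(c,u,30)[:2]),'z54',np.round(onz(c,u,54)[:2],1),)
c=cap('top'); 
for u in((351,105),(395,120),(302,127),(331,180),(363,182)):print(u,np.round(onz(c,u,205 if u[0] in(351,395) else 90 if u[0]==302 else 154)))
im=c['image'][140:225,290:405]; cv2.imwrite('pics/top_crop.png',cv2.cvtColor(cv2.resize(im,None,fx=6,fy=6,interpolation=2),cv2.COLOR_RGB2BGR))
E
```

```text
top [252.5  86.5] [240  73  24  25 333] z30 [884. 121.] z54 [875.7 116.9]
top [395.5 125. ] [383 114  23  28 339] z30 [ 773. -298.] z54 [ 766.4 -294.1]
top [ 67.7 171.2] [ 44 160  48  23 566] z30 [627. 647.] z54 [623.6 632.1]
top [309.  176.5] [308 172   3  10  21] z30 [619. -49.] z54 [616.  -49.5]
top [380.9 189.7] [380 185   3  10  19] z30 [ 583. -256.] z54 [ 580.6 -252.5]
top [104.6 221. ] [104 217   2   9  14] z30 [485. 534.] z54 [484.2 520.9]
top [262.6 238.9] [256 232  15  15 179] z30 [438.  82.] z54 [439.   78.1]
top [334.7 241.5] [328 234  15  16 181] z30 [ 433. -124.] z54 [ 433.9 -123.6]
top [373.9 243.4] [367 236  15  16 183] z30 [ 429. -236.] z54 [ 430.  -232.9]
top [533.2 372.5] [531 369   5   7  13] z30 [  85. -669.] z54 [  93.2 -657. ]
top [538.9 390.8] [517 376  42  24 501] z30 [  38. -682.] z54 [  46.8 -670. ]
scene [43.3 14.2] [ 36   0  18  29 161] z30 [1058. 1085.] z54 [1036.8 1059.2]
scene [134.7   5.5] [128   0  14  13 103] z30 [1180.  776.] z54 [1156.1  756.2]
scene [31.3 63.9] [29 60  6  8 18] z30 [833. 998.] z54 [816.1 973.4]
scene [43.7 74.2] [ 29  63  29  21 387] z30 [803. 931.] z54 [786.5 908.2]
scene [281.3 103.4] [271  91  23  22 282] z30 [886. 123.] z54 [867.7 115.5]
scene [401.4 157.1] [390 132  23  48 730] z30 [ 786. -282.] z54 [ 769.7 -281.6]
scene [125.  162.7] [109 151  33  25 281] z30 [555. 507.] z54 [543.2 491.7]
scene [310.3 183. ] [308 179   6   9  25] z30 [631. -46.] z54 [617.7 -50.1]
scene [377.7 210.5] [375 206   6  10  25] z30 [ 594. -252.] z54 [ 582.1 -252.6]
scene [246.5 232.2] [239 226  16  14 170] z30 [436.  81.] z54 [426.4  73.6]
scene [318.5 252.4] [311 245  16  15 191] z30 [ 430. -126.] z54 [ 420.9 -128.9]
scene [358.9 264.1] [351 257  17  15 204] z30 [ 426. -238.] z54 [ 416.8 -239.1]
(351, 105) [ 776. -157.  205.]
(395, 120) [ 739. -266.  205.]
(302, 127) [749. -29.  90.]
(331, 180) [ 594. -110.  154.]
(363, 182) [ 590. -192.  154.]
```

View pics/top_crop.png

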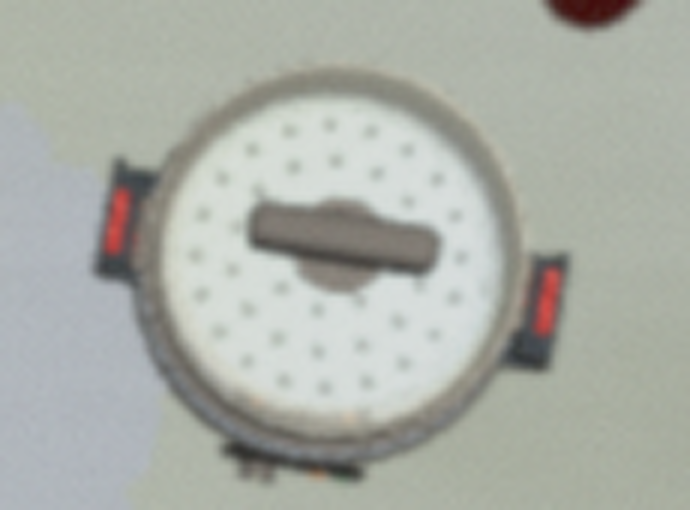

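Cups are near (437,82), (432,-125) and (428,-237). The claws give a steamer centre of about (599,-151), with its y at 80° in the world frame. I'll move above the handle and look closer.

```bash

R='x'; python3 -m inch '-30 -25 0 0 0 0;-31 -25 0 0 0 0;-31 -25 0 0 0 0;-31 -25 0 0 0 0;-31 -25 0 0 0 0;-31 -25 0 0 0 0;-31 -25 0 0 0 0;-31 -25 0 0 0 0;-31 -25 0 0 0 0;-31 -25 0 0 0 0'
python3 -m inch '-31 -25 0 0 0 0;-31 -25 0 0 0 0;-31 -25 0 0 0 0;-31 -25 0 0 0 0;-31 -25 0 0 0 0;-31 -25 0 0 0 0;-31 -25 0 0 0 0;-31 -25 0 0 0 0;-31 -25 0 0 0 0;-31 -25 0 0 0 0'
python3 -m inch '0 0 0 0 0 1;0 0 0 0 0 1;0 0 0 0 0 1;0 0 0 0 0 1;0 0 0 0 0 1;0 0 0 0 0 1;0 0 0 0 0 1;0 0 0 0 0 1;0 0 0 0 0 1;0 0 0 0 0 1'
python3 -m inch '0 0 0 0 0 1;0 0 0 0 0 1;0 0 0 0 0 1;0 0 0 0 0 1;0 0 0 0 0 0;0 0 0 0 0 0;0 0 0 0 0 0;0 0 0 0 0 0;0 0 0 0 0 0;0 0 0 0 0 0'
python3 - <<'E'
from h import *
togo([599,-151,200],-9.9)
c=cap('wrist','wrist1.png')
cc=np.array([599,-151,0]);y=np.array([.172,.985,0])
print(proj(c,[cc+[0,0,154],cc+y*42+[0,0,154],cc-y*42+[0,0,154],cc+y*103+[0,0,54],cc-y*103+[0,0,54]]))
E
```

```text
time_s: 1.13
eef_pos: [373.1, 178.3, 231.5]
ee_rot: [0.0, 0.138, 0.99, 0.0]
force: [0.5, 0.9, 0.5]
grip_width: 1.001
grip_force: 0.0
time_s: 1.97
eef_pos: [603.0, -146.9, 231.1]
ee_rot: [-0.0, 0.138, 0.99, 0.0]
force: [-0.3, 0.4, 0.1]
grip_width: 1.0
grip_force: 0.0
time_s: 2.8
eef_pos: [602.3, -145.1, 231.1]
ee_rot: [-0.0, 0.617, 0.787, -0.0]
force: [0.8, 0.2, -0.4]
grip_width: 1.002
grip_force: 0.0
time_s: 3.63
eef_pos: [602.3, -145.1, 231.3]
ee_rot: [-0.0, 0.765, 0.644, -0.0]
force: [0.2, -0.8, 0.5]
grip_width: 1.0
grip_force: 0.0
t 3.63 p [ 602.3 -145.1  231.3] x [0.17  0.985 0.   ] y [ 0.985 -0.17  -0.   ] z [-0.  0. -1.] F [ 0.2 -0.8  0.5] g 0.9998744817804852 0.0 q [-0.43  0.53  1.19  0.    1.43 -0.25]
shift [-6.4 -2.2 31.3]
yaw now -9.8 turn world -0.1 units about tool z 0.01
[[312.87788792 216.43286692]
 [312.87596091 158.51490576]
 [312.8788523  268.62317853]
 [313.60548577  73.73005108]
 [313.49030665 272.83243265]]
```

View pics/wrist1.png

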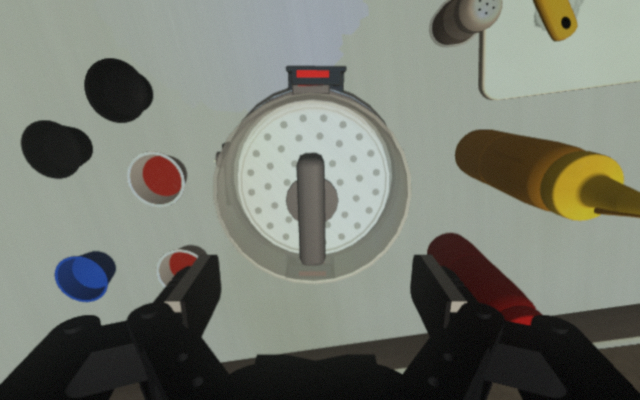

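The wrist view confirms it: the handle lies at col 312, rows 153–265, and the claw bar at (313,74), all as projected. I'll descend, grip, press slightly and turn CCW.

```bash

python3 -m inch '-2 0 10 0 0 0;-2 -1 12 0 0 0;-2 -1 12 0 0 0;0 0 12 0 0 0;0 0 12 0 0 0;0 0 12 0 0 0;0 0 12 0 0 0;0 0 12 0 0 0;0 0 8 0 0 0;0 0 6 0 0 0' 1 60
python3 -m inch '0 0 0 0 0 0;0 0 0 0 0 0;0 0 0 0 0 0;0 0 0 0 0 0;0 0 0 0 0 0;0 0 0 0 0 0;0 0 0 0 0 0;0 0 0 0 0 0;0 0 0 0 0 0;0 0 0 0 0 0' 0 60
python3 -m inch '0 0 1 0 0 0;0 0 1 0 0 0;0 0 1 0 0 0;0 0 0 0 0 0;0 0 0 0 0 0;0 0 0 0 0 0;0 0 0 0 0 0;0 0 0 0 0 0;0 0 0 0 0 0;0 0 0 0 0 0'
```

```text
time_s: 4.52
eef_pos: [598.9, -150.6, 121.9]
ee_rot: [-0.001, 0.765, 0.644, -0.0]
force: [0.3, -0.2, -0.5]
grip_width: 1.002
grip_force: 0.0
time_s: 5.35
eef_pos: [599.4, -150.7, 123.6]
ee_rot: [0.0, 0.765, 0.644, 0.0]
force: [-1.3, 0.7, 4.3]
grip_width: 0.224
grip_force: 59.4
time_s: 6.18
eef_pos: [599.4, -150.8, 120.6]
ee_rot: [0.0, 0.765, 0.644, 0.0]
force: [-1.4, 0.8, 7.0]
grip_width: 0.225
grip_force: 59.8
```

```bash

python3 -m inch '0 0 0 0 0 -1;0 0 0 0 0 -1;0 0 0 0 0 -1;0 0 0 0 0 -1;0 0 0 0 0 -1;0 0 0 0 0 -1;0 0 0 0 0 -1;0 0 0 0 0 -1;0 0 0 0 0 -1;0 0 0 0 0 -1'
python3 -m inch '0 0 0 0 0 0;0 0 0 0 0 0;0 0 -1 0 0 0;0 0 -2 0 0 0;0 0 -3 0 0 0;0 0 -4 0 0 0;0 0 -4 0 0 0;0 0 -4 0 0 0;0 0 -4 0 0 0;0 0 -4 0 0 0'
python3 -c "
from h import *
togo([610,85,200]);c=cap('wrist','wrist2.png')"
```

```text
time_s: 7.02
eef_pos: [599.8, -150.9, 120.9]
ee_rot: [0.001, 0.339, 0.941, 0.0]
force: [0.0, 0.5, 6.4]
grip_width: 0.224
grip_force: 59.6
time_s: 7.85
eef_pos: [599.1, -150.6, 146.3]
ee_rot: [-0.0, 0.341, 0.94, 0.0]
force: [0.5, -0.1, -4.3]
grip_width: 0.225
grip_force: 58.5
t 7.85 p [ 599.1 -150.6  146.3] x [-0.768  0.641  0.001] y [ 0.641  0.768 -0.   ] z [-0.001  0.    -1.   ] F [ 0.5 -0.1 -4.3] g 0.22500919033803135 58.49474787712097 q [-0.44  0.59  1.31  0.    1.24 -1.31]
shift [142.7 187.8 -53.6]
```

View pics/wrist2.png

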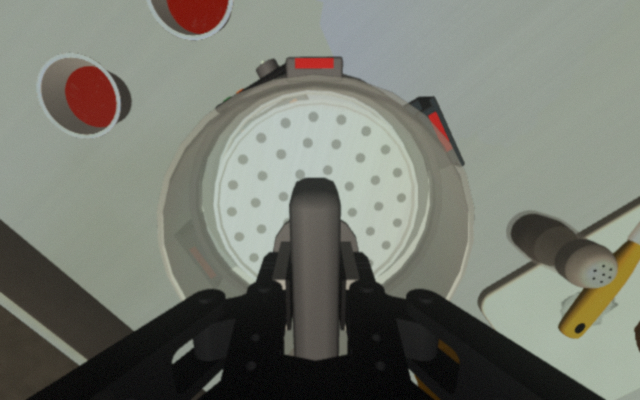

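The cover is free and lifted (4 N load); its lug with the red bar, at (314,65), is clear of the claw at (437,135). I'll carry it to (610,78) and set it down.

```bash

python3 -m inch '0 0 -6 0 0 0;0 0 -10 0 0 0;0 0 -10 0 0 0;0 0 -10 0 0 0;0 0 -10 0 0 0;4 5 -8 0 0 0;8 10 0 0 0 0;12 16 0 0 0 0;12 16 0 0 0 0;12 16 0 0 0 0'
python3 -m inch '12 16 0 0 0 0;12 16 0 0 0 0;12 16 0 0 0 0;12 16 0 0 0 0;12 16 0 0 0 0;12 16 0 0 0 0;10 13 0 0 0 0;8 11 10 0 0 0;0 0 15 0 0 0;0 0 15 0 0 0'
python3 -m inch '0 0 15 0 0 0;0 0 15 0 0 0;0 0 12 0 0 0;0 0 10 0 0 0;0 0 8 0 0 0;0 0 5 0 0 0;0 0 4 0 0 0;0 0 2 0 0 0;0 0 2 0 0 0;0 0 0 0 0 0'
python3 -c "
from h import *
st()"
```

```text
time_s: 8.73
eef_pos: [602.5, -69.5, 200.0]
ee_rot: [-0.0, 0.341, 0.94, 0.0]
force: [0.3, 0.3, -3.1]
grip_width: 0.226
grip_force: 58.6
time_s: 9.57
eef_pos: [610.2, 80.0, 159.0]
ee_rot: [-0.0, 0.34, 0.94, 0.0]
force: [-0.1, 0.2, -4.8]
grip_width: 0.221
grip_force: 58.7
time_s: 10.4
eef_pos: [610.7, 78.2, 87.3]
ee_rot: [0.0, 0.341, 0.94, 0.0]
force: [0.4, 0.6, -2.8]
grip_width: 0.224
grip_force: 58.7
t 10.4 p [610.7  78.2  87.3] x [-0.768  0.641 -0.   ] y [0.641 0.768 0.   ] z [ 0. -0. -1.] F [ 0.4  0.6 -2.8] g 0.22415146905647484 58.689608573913574 q [-0.06  0.65  1.38 -0.    1.12 -0.94]
```

```bash

python3 -m inch '0 0 1 0 0 0;0 0 1 0 0 0;0 0 1 0 0 0;0 0 1 0 0 0;0 0 1 0 0 0;0 0 0 0 0 0;0 0 0 0 0 0;0 0 0 0 0 0;0 0 0 0 0 0;0 0 0 0 0 0'
```

```text
time_s: 11.23
eef_pos: [610.8, 78.2, 83.9]
ee_rot: [0.0, 0.341, 0.94, 0.0]
force: [-5.8, -0.1, 8.7]
grip_width: 0.223
grip_force: 60.5
```

```bash

python3 -m inch '0 0 0 0 0 0;0 0 0 0 0 0;0 0 0 0 0 0;0 0 0 0 0 0;0 0 -5 0 0 0;0 0 -10 0 0 0;0 0 -20 0 0 0;0 0 -30 0 0 0;0 0 -30 0 0 0;0 0 -30 0 0 0' 1 60
python3 -m inch '-10 -13 -15 0 0 0;-16 -21 0 0 0 0;-16 -21 0 0 0 0;-16 -21 0 0 0 0;-16 -21 0 0 0 0;-16 -21 0 0 0 0;-16 -21 0 0 0 0;-16 -21 0 0 0 0;-16 -21 0 0 0 0;0 0 0 0 0 0'
python3 - <<'E'
from h import *
st()
c=cap('wrist','wrist3.png'); t=cap('top','top3.png')
im=np.hstack([c['image'],cv2.resize(t['image'][130:260,230:438],(640,400))]); im=cv2.resize(im,(800,250))
cc=np.array([599,-151,74]);print(proj(c,[cc,cc+[0,0,18],cc+[0,70,-18],cc+[70,0,-18]]))
cv2.imwrite('pics/w3x.png',cv2.cvtColor(cv2.resize(c['image'],(800,500)),cv2.COLOR_RGB2BGR))
E
```

```text
time_s: 12.07
eef_pos: [610.5, 78.2, 209.8]
ee_rot: [0.0, 0.341, 0.94, 0.0]
force: [-0.7, -0.1, 0.5]
grip_width: 0.998
grip_force: 0.0
time_s: 12.9
eef_pos: [600.1, -153.5, 223.0]
ee_rot: [0.001, 0.343, 0.939, -0.001]
force: [0.2, -0.0, -0.5]
grip_width: 0.999
grip_force: 0.0
t 12.9 p [ 600.1 -153.5  223. ] x [-0.765  0.644 -0.002] y [ 0.644  0.765 -0.001] z [ 0.001 -0.002 -1.   ] F [ 0.2 -0.  -0.5] g 0.9992610139923727 0.0 q [-0.44  0.53  1.2  -0.    1.41 -1.31]
[[316.63063726 180.62370473]
 [316.69574678 185.62833816]
 [373.9666428  129.09867332]
 [360.55163863 227.25422563]]
```

View pics/w3x.png

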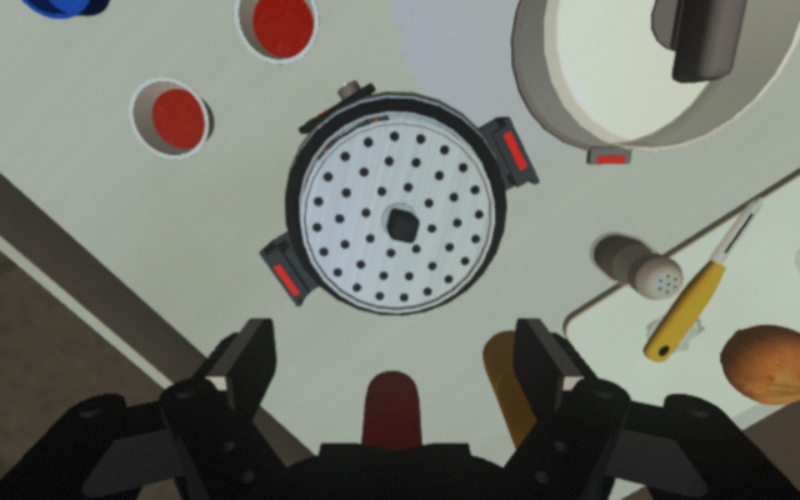

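The rack's black post is at (405,222) in the 800-wide view. The cover stands aside, its lug bar at (610,158). I need the post's yaw, so I'll move closer, more overhead.

```bash

python3 -m inch '-10 0 8 0 0 0;-10 0 8 0 0 0;-10 0 8 0 0 0;-10 0 8 0 0 0;-10 0 8 0 0 0;0 0 0 0 0 0;0 0 0 0 0 0;0 0 0 0 0 0;0 0 0 0 0 0;0 0 0 0 0 0'
python3 - <<'E'
from h import *
st()
c=cap('wrist','wrist4.png'); t=cap('top')
u=proj(c,[[599,-151,90]])[0].astype(int); print(u)
im=np.asarray(c['image'])
a=max(u[1]-35,0)
v=cv2.resize(im[a:a+70,u[0]-40:u[0]+40],None,fx=8,fy=8,interpolation=2)
cv2.imwrite('pics/post.png',cv2.cvtColor(v,cv2.COLOR_RGB2BGR)); print('crop origin',u[0]-40,a)
E
```

```text
time_s: 13.83
eef_pos: [638.9, -180.7, 183.2]
ee_rot: [0.001, 0.341, 0.94, -0.0]
force: [0.3, 0.9, -0.3]
grip_width: 1.0
grip_force: 0.0
t 13.83 p [ 638.9 -180.7  183.2] x [-0.768  0.641 -0.001] y [0.641 0.768 0.   ] z [ 0.001 -0.    -1.   ] F [ 0.3  0.9 -0.3] g 1.0001785139712818 0.0 q [-0.45  0.66  1.09  0.    1.39 -1.33]
[311 135]
crop origin 271 100
```

View pics/post.png

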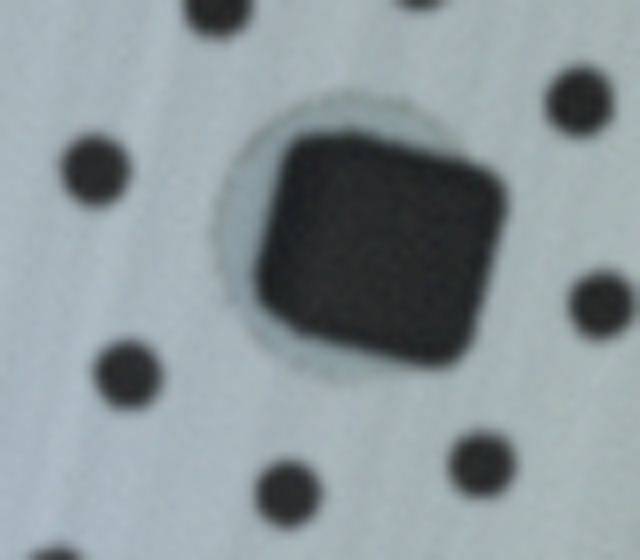

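```bash

python3 - <<'E'
from h import *
c=cap('wrist'); im=np.asarray(c['image'])
sub=im[100:170,271:351]; g=cv2.cvtColor(sub,cv2.COLOR_RGB2GRAY)
k,l,s,ce=cv2.connectedComponentsWithStats((g<95).astype(np.uint8))
i=1+np.argmax(s[1:,4]); cn=cv2.findContours((l==i).astype(np.uint8),cv2.RETR_EXTERNAL,cv2.CHAIN_APPROX_NONE)[0][0].reshape(-1,2)
W=np.array([onz(c,p+[271,100],96)[:2] for p in cn]).astype(np.float32)
r=cv2.minAreaRect(W); print('top face',r)
for z in(92,100): print(z,onz(c,ce[i]+[271,100],z))
for e in([(350,130),(470,160)],[(505,200),(470,350)],[(285,150),(258,280)],[(300,330),(430,365)]):
    q=[onz(c,np.array(p)/8+[271,100],96) for p in e]; d=q[1]-q[0]; print(np.degrees(np.arctan2(d[1],d[0]))%90, np.hypot(*d[:2]))
# deck ring centre via collar circle
print('collar', onz(c,np.array([345,237])/8+[271,100],60))
togo([599,-151,90])
E
```

```text
top face ((598.7738037109375, -144.95452880859375), (19.591615676879883, 17.82849884033203), 35.01291275024414)
92 [ 599.0896623  -145.03816483   92.        ]
100 [ 598.48401409 -144.62440505  100.        ]
36.53802001570073 10.606758805735712
37.688182080834544 13.184678222355101
37.698878875767356 11.274635594925998
35.19627193326051 11.808115325266977
collar [ 599.08575198 -148.86411705   60.        ]
t 13.98 p [ 638.9 -181.1  182.7] x [-0.768  0.641 -0.   ] y [0.641 0.768 0.   ] z [ 0. -0. -1.] F [-0.2  0.  -0.1] g 0.9976147915623264 0.0 q [-0.45  0.66  1.09  0.    1.39 -1.33]
shift [49.9 -2.5 92.7]
```

Post yaw is about 36.5° with a lean of 0.11 toward +y. The steamer axes are at -9.9°, so I'll turn it 46.4° clockwise after gripping with the tool tilted to match.

```bash

python3 -m inch '10 0 0 0 0 0;14 0 0 0 0 0;14 0 0 0 0 0;14 0 0 0 0 0;0 0 0 0 0 0.8;0 0 0 0 0 0.8;0 0 0 0 0 0.67;0 0 10 0 0 0;0 0 20 0 0 0;0 0 20 0 0 0' 0.6 50
python3 -m inch '0 0 0 0.31 -0.42 0;0 0 0 0.31 -0.42 0;0 0 0 0 0 0;0 0 0 0 0 0;0 0 0 0 0 0;0 0 0 0 0 0;0 0 0 0 0 0;0 0 0 0 0 0;0 0 0 0 0 0;0 0 0 0 0 0'
python3 - <<'E'
from h import *
togo([599,-148,71],36.5)
E
```

```text
time_s: 14.82
eef_pos: [599.1, -147.9, 131.5]
ee_rot: [0.001, 0.449, 0.894, 0.0]
force: [0.6, -1.0, -0.3]
grip_width: 0.6
grip_force: 0.0
time_s: 15.65
eef_pos: [599.0, -148.0, 132.3]
ee_rot: [0.025, 0.449, 0.892, -0.049]
force: [0.1, 0.3, 0.0]
grip_width: 0.601
grip_force: 0.0
t 15.65 p [ 599.  -148.   132.3] x [-0.595  0.799 -0.088] y [ 0.804  0.592 -0.065] z [ 0.    -0.109 -0.994] F [0.1 0.3 0. ] g 0.6010499838397597 0.0 q [-0.39  0.59  1.35 -0.11  1.16 -0.98]
shift [ 5.4  3.9 60.9]
yaw now 36.4 turn world 0.1 units about tool z -0.02
```

```bash

python3 -m inch '1 0.5 10 0 0 0;1 1 10 0 0 0;1 1 10 0 0 0;1 0.5 10 0 0 0;1 0.5 10 0 0 0;0.4 0.4 6 0 0 0;0 0 4.9 0 0 0;0 0 0 0 0 0;0 0 0 0 0 0;0 0 0 0 0 0' 0.6 50
python3 -m inch '0 0 0 0 0 0;0 0 0 0 0 0;0 0 0 0 0 0;0 0 0 0 0 0;0 0 0 0 0 0;0 0 0 0 0 0;0 0 0 0 0 0;0 0 0 0 0 0;0 0 0 0 0 0;0 0 0 0 0 0' 0 50
python3 - <<'E'
from h import *
st()
E
```

```text
time_s: 16.48
eef_pos: [599.3, -148.0, 71.6]
ee_rot: [0.025, 0.449, 0.892, -0.049]
force: [0.1, 0.6, 0.2]
grip_width: 0.601
grip_force: 0.0
time_s: 17.32
eef_pos: [599.3, -148.1, 71.5]
ee_rot: [0.025, 0.449, 0.892, -0.049]
force: [1.0, -0.9, 5.9]
grip_width: 0.204
grip_force: 49.2
t 17.32 p [ 599.3 -148.1   71.5] x [-0.595  0.799 -0.089] y [ 0.804  0.592 -0.064] z [ 0.001 -0.11  -0.994] F [ 1.  -0.9  5.9] g 0.20358949697856765 49.20867562294006 q [-0.39  0.66  1.41 -0.12  1.04 -0.97]
```

```bash

python3 -m inch '0 0 -3 0 0 0;0 0 -4 0 0 0;0 0 -4 0 0 0;-0.6 -0.5 -3 -0.15 0.21 0;-0.6 -0.5 0 -0.15 0.21 0;-0.6 -0.5 0 -0.16 0.21 0;-0.6 -0.5 0 -0.16 0.21 0;0 0 0 0 0 0;0 0 0 0 0 0;0 0 0 0 0 0'
python3 - <<'E'
from h import *
togo([599,-151,84],-9.9)
E
```

```text
time_s: 18.15
eef_pos: [598.6, -149.2, 85.0]
ee_rot: [-0.0, 0.45, 0.893, -0.0]
force: [0.7, -0.3, -4.0]
grip_width: 0.201
grip_force: 48.9
t 18.15 p [ 598.6 -149.2   85. ] x [-0.595  0.804 -0.   ] y [ 0.804  0.595 -0.001] z [-0.001 -0.    -1.   ] F [ 0.7 -0.3 -4. ] g 0.20100539182489283 48.914995193481445 q [-0.43  0.65  1.37 -0.    1.12 -1.07]
shift [-1.7 -0.8  1. ]
yaw now 36.5 turn world -46.4 units about tool z 7.74
```

```bash

python3 -m inch '-0.8 -0.4 0 0 0 0;-0.8 -0.4 0 0 0 0;0 0 0 0 0 1;0 0 0 0 0 1;0 0 0 0 0 1;0 0 0 0 0 1;0 0 0 0 0 1;0 0 0 0 0 1;0 0 0 0 0 1;0 0 0 0 0 0.74'
python3 -m inch '0 0 2 0 0 0;0 0 2 0 0 0;0 0 2 0 0 0;0 0 2 0 0 0;0 0 2 0 0 0;0 0 1 0 0 0;0 0 1 0 0 0;0 0 0 0 0 0;0 0 0 0 0 0;0 0 0 0 0 0'
python3 - <<'E'
from h import *
togo([599,-151,64],-9.9)
E
```

```text
time_s: 18.98
eef_pos: [599.1, -151.1, 85.2]
ee_rot: [0.0, 0.767, 0.641, -0.0]
force: [-0.3, 0.7, -3.5]
grip_width: 0.201
grip_force: 48.9
time_s: 19.82
eef_pos: [599.2, -151.3, 73.3]
ee_rot: [0.0, 0.766, 0.643, 0.0]
force: [0.0, 0.2, -3.9]
grip_width: 0.197
grip_force: 49.0
t 19.82 p [ 599.2 -151.3   73.3] x [ 0.172  0.985 -0.   ] y [ 0.985 -0.172  0.   ] z [ 0. -0. -1.] F [ 0.   0.2 -3.9] g 0.1973011543786287 48.986307978630066 q [-0.44  0.67  1.38 -0.    1.09 -0.26]
shift [ 0.2 -0.2  9.3]
yaw now -9.9 turn world 0.0 units about tool z -0.0
```

```bash

python3 -m inch '0 0 1 0 0 0;0 0 1 0 0 0;0 0 1 0 0 0;0 0 1 0 0 0;0 0 1 0 0 0;0 0 0.5 0 0 0;0 0 0.5 0 0 0;0 0 0 0 0 0;0 0 0 0 0 0;0 0 0 0 0 0'
```

```text
time_s: 20.65
eef_pos: [599.1, -151.2, 67.2]
ee_rot: [0.0, 0.766, 0.643, 0.0]
force: [-0.9, 0.7, -3.4]
grip_width: 0.2
grip_force: 49.0
```

```bash

python3 -m inch '0 0 1 0 0 0;0 0 0.7 0 0 0;0 0 0.7 0 0 0;0 0 0.5 0 0 0;0 0 0 0 0 0;0 0 0 0 0 0;0 0 0 0 0 0;0 0 0 0 0 0;0 0 0 0 0 0;0 0 0 0 0 0'
```

```text
time_s: 21.48
eef_pos: [599.2, -151.2, 64.5]
ee_rot: [0.0, 0.766, 0.643, 0.0]
force: [-1.4, 1.6, 1.9]
grip_width: 0.201
grip_force: 49.7
```

```bash

python3 -m inch '0 0 0.3 0 0 0;0 0 0 0 0 0;0 0 0 0 0 0;0 0 0 0 0 0;0 0 -5 0 0 0;0 0 -15 0 0 0;0 0 -25 0 0 0;0 0 -30 0 0 0;0 0 -30 0 0 0;0 0 -30 0 0 0' 0.6 50
python3 -m inch '-10 0 0 0 0 0;-15 0 0 0 0 0;-15 0 0 0 0 0;-15 0 0 0 0 0;0 0 0 0 0 0;0 0 0 0 0 0;0 0 0 0 0 0;0 0 0 0 0 0;0 0 0 0 0 0;0 0 0 0 0 0'
python3 - <<'E'
from h import *
st()
c=cap('wrist','w5.png')
im=np.asarray(c['image']); u=proj(c,[[599,-151,92]])[0].astype(int)
y0=max(u[1]-110,0);v=im[y0:y0+220,max(u[0]-140,0):u[0]+140]; print(u,y0)
cv2.imwrite('pics/w5c.png',cv2.cvtColor(cv2.resize(v,None,fx=2.5,fy=2.5,interpolation=2),cv2.COLOR_RGB2BGR))
g=cv2.cvtColor(im,cv2.COLOR_RGB2GRAY); 
k,l,s,ce=cv2.connectedComponentsWithStats((g[u[1]-25:u[1]+25,u[0]-25:u[0]+25]<95).astype(np.uint8))
i=1+np.argmax(s[1:,4]); cn=cv2.findContours((l==i).astype(np.uint8),cv2.RETR_EXTERNAL,cv2.CHAIN_APPROX_NONE)[0][0].reshape(-1,2)
print(cv2.minAreaRect(np.array([onz(c,p+u-25,92)[:2] for p in cn],np.float32)))
t=cap('top'); im=np.asarray(t['image']); h=cv2.cvtColor(im,cv2.COLOR_RGB2HSV)
m=(((h[...,0]<8)|(h[...,0]>172))&(h[...,1]>130)&(h[...,2]>70)).astype(np.uint8)
k,l,s,ce=cv2.connectedComponentsWithStats(m)
for i in range(1,k):
    if 12<s[i,4]<300: print(s[i],np.round(onz(t,ce[i],30)[:2]))
E
```

```text
time_s: 22.32
eef_pos: [598.9, -151.2, 200.9]
ee_rot: [0.0, 0.766, 0.643, 0.0]
force: [0.3, 0.1, -0.1]
grip_width: 0.604
grip_force: 0.0
time_s: 23.15
eef_pos: [589.7, -204.9, 198.9]
ee_rot: [-0.0, 0.765, 0.644, 0.0]
force: [-0.2, -0.1, 0.1]
grip_width: 0.599
grip_force: 0.0
t 23.15 p [ 589.7 -204.9  198.9] x [0.172 0.985 0.   ] y [ 0.985 -0.172 -0.   ] z [-0.  0. -1.] F [-0.2 -0.1  0.1] g 0.5989065682862889 0.0 q [-0.52  0.56  1.22  0.    1.36 -0.35]
[315 126] 16
((598.6765747070312, -149.26263427734375), (17.591951370239258, 16.640764236450195), 80.14183044433594)
[308 172   3  10  21] [619. -49.]
[104 217   2   9  15] [484. 534.]
[256 232  15  15 182] [438.  81.]
[373 243   9   8  54] [ 421. -245.]
[521 356   6   5  13] [ 123. -645.]
[517 377  18  13  51] [  53. -647.]
```

View pics/w5c.png

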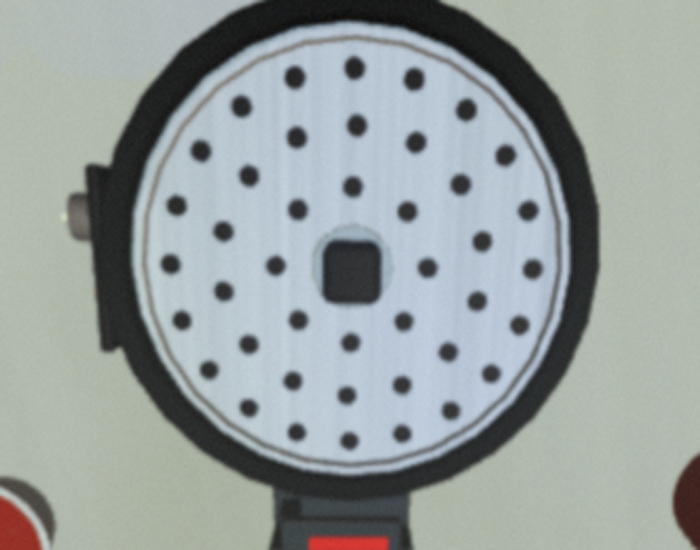

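The rack is level and square: its post at yaw 80.1° matches the steamer and the deck sits concentric. Cups next, starting with cup 3.

```bash
cat >> h.py <<'E'
def red(c,z=30,near=None):
    im=np.asarray(c['image']); h=cv2.cvtColor(im,cv2.COLOR_RGB2HSV)
    m=(((h[...,0]<8)|(h[...,0]>172))&(h[...,1]>130)&(h[...,2]>70)).astype(np.uint8)
    k,l,s,ce=cv2.connectedComponentsWithStats(m)
    for i in range(1,k):
        if s[i,4]>40:
            P=onz(c,ce[i],z)[:2]
            if near is None or np.hypot(*(P-near))<80: print('red',s[i],np.round(P,1))
E
python3 -m inch '-9 -20 0 0 0 0;-10 -27 0 0 0 0;-10 -27 0 0 0 0;-10 -27 0 0 0 0;-10 -27 0 0 0 0;-10 -26 0 0 0 0;0 0 0 0 0 -1;0 0 0 0 0 -1;0 0 0 0 0 -1;0 0 0 0 0 -1' 1 20
python3 -m inch '0 0 0 0 0 -1;0 0 0 0 0 -1;0 0 0 0 0 -0.65;0 0 10 0 0 0;0 0 20 0 0 0;0 0 20 0 0 0;0 0 20 0 0 0;0 0 10 0 0 0;0 0 0 0 0 0;0 0 0 0 0 0'
python3 - <<'E'
from h import *
c=cap('wrist','w6.png'); red(c,30,[428,-237]); red(c,25,[428,-237])
togo([427.5,-237,8],30)
E
```

```text
time_s: 24.08
eef_pos: [427.7, -237.0, 199.2]
ee_rot: [0.0, 0.613, 0.79, -0.0]
force: [-0.1, 0.0, -0.4]
grip_width: 1.003
grip_force: 0.0
time_s: 24.92
eef_pos: [427.8, -237.0, 119.1]
ee_rot: [-0.0, 0.501, 0.866, 0.0]
force: [0.5, -0.5, 0.1]
grip_width: 0.999
grip_force: 0.0
red [ 312   70   64   67 3357] [ 408.2 -164.9]
red [ 287  170   59   56 2579] [ 426.  -232.9]
red [ 312   70   64   67 3357] [ 408.6 -164.8]
red [ 287  170   59   56 2579] [ 426.7 -234.2]
t 24.97 p [ 428.1 -237.3  119.7] x [-0.499  0.867 -0.001] y [0.867 0.499 0.   ] z [ 0.001 -0.001 -1.   ] F [-0.7 -0.3 -0.1] g 0.998610042130431 0.0 q [-0.75  0.36  1.75 -0.    1.03 -1.27]
shift [  0.7  -0.4 111.7]
yaw now 29.9 turn world 0.1 units about tool z -0.01
```

View pics/w6.png

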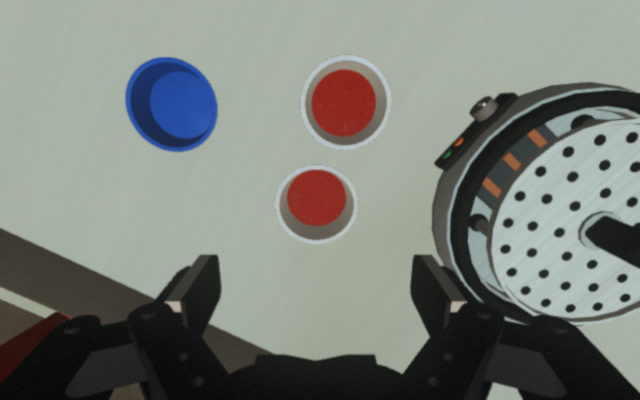

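Cup 2 has been knocked aside: its rim is now at (345,102), and cup 3's rim is at (316,203). The rims give the centres.

```bash
python3 - <<'E'
from h import *
c=cap('wrist')
for u in((316,203),(345.5,102)): print(onz(c,u,35))
for u in((276,203),(357,203),(301,102),(391,102)): print(onz(c,u,35))
im=np.asarray(c['image']).astype(int)
togo([427.5,-237,8],30)
E
```

```text
[ 427.67734611 -235.72953686   35.        ]
[ 409.24863304 -164.28565931   35.        ]
[ 402.23697088 -250.39187414   35.        ]
[ 453.75673838 -220.69808147   35.        ]
[ 383.41728204 -179.17682775   35.        ]
[ 435.66023687 -149.07604164   35.        ]
t 25.02 p [ 428.2 -237.4  120. ] x [-0.499  0.866 -0.002] y [0.866 0.499 0.001] z [ 0.001 -0.001 -1.   ] F [ 0.9  0.1 -0.1] g 1.0005008136955011 0.0 q [-0.75  0.36  1.75  0.    1.03 -1.27]
shift [  0.9  -0.5 112. ]
yaw now 29.9 turn world 0.1 units about tool z -0.01
```

```bash

python3 -m inch '1 0 10 0 0 0;0 0 18 0 0 0;0 0 18 0 0 0;0 0 18 0 0 0;0 0 18 0 0 0;0 0 14 0 0 0;0 0 9 0 0 0;0 0 5 0 0 0;0 0 0 0 0 0;0 0 0 0 0 0' 1 22
python3 -m inch '0 0 0 0 0 0;0 0 0 0 0 0;0 0 0 0 0 0;0 0 0 0 0 0;0 0 0 0 0 0;0 0 0 0 0 0;0 0 0 0 0 0;0 0 0 0 0 0;0 0 0 0 0 0;0 0 0 0 0 0' 0 22
python3 -m inch '0 0 -2 0 0 0;0 0 -3 0 0 0;0 0 -5 0 0 0;0 0 -10 0 0 0;0 0 -15 0 0 0;0 0 -18 0 0 0;0 0 -18 0 0 0;0 0 -18 0 0 0;0 0 -16 0 0 0;0 0 -8 0 0 0'
python3 - <<'E'
from h import *
c=cap('wrist','w7.png')
togo([621,-188,120],30)
E
```

```text
time_s: 25.85
eef_pos: [427.6, -236.5, 9.7]
ee_rot: [0.001, 0.5, 0.866, -0.0]
force: [0.1, 0.6, 1.3]
grip_width: 1.001
grip_force: 0.0
time_s: 26.68
eef_pos: [427.6, -236.5, 10.0]
ee_rot: [0.001, 0.5, 0.866, -0.0]
force: [-2.2, 0.7, 8.0]
grip_width: 0.687
grip_force: 21.9
time_s: 27.52
eef_pos: [427.8, -236.6, 124.6]
ee_rot: [0.002, 0.5, 0.866, -0.0]
force: [-1.0, -0.1, -0.4]
grip_width: 0.68
grip_force: 23.8
t 27.57 p [ 428.1 -236.8  125. ] x [-0.5    0.866 -0.004] y [0.866 0.5   0.001] z [ 0.003 -0.003 -1.   ] F [ 1.  -1.1  0.8] g 0.6840907816337229 23.799025424814317 q [-0.75  0.35  1.75 -0.    1.04 -1.27]
shift [-54.1 191.5   5.5]
yaw now 30.0 turn world 0.0 units about tool z -0.0
```

View pics/w7.png

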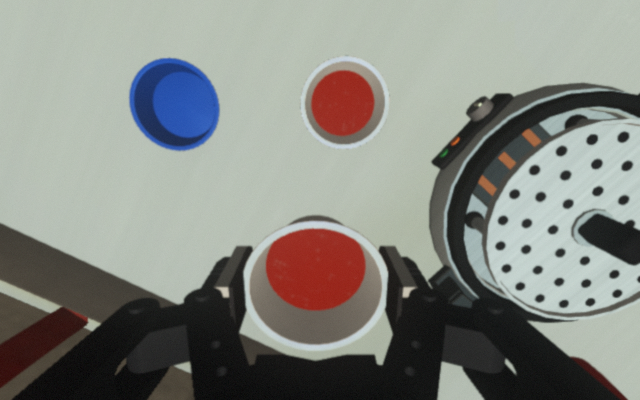

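```bash

python3 -m inch '-4 14 0 0 0 0;-6 22 0 0 0 0;-8 28 0 0 0 0;-8 28 0 0 0 0;-8 28 0 0 0 0;-8 28 0 0 0 0;-6 22 0 0 0 0;-4 14 0 0 0 0;-2 7.5 0 0 0 0;0 0 0 0 0 0'
python3 -m inch '0 0 5 0 0 0;0 0 10 0 0 0;0 0 10 0 0 0;0 0 10 0 0 0;0 0 8 0 0 0;0 0 5 0 0 0;0 0 3 0 0 0;0 0 0 0 0 0;0 0 0 0 0 0;0 0 0 0 0 0'
python3 - <<'E'
from h import *
togo([621,-188,66],30)
E
```

```text
time_s: 28.4
eef_pos: [620.6, -186.6, 121.0]
ee_rot: [-0.0, 0.5, 0.866, 0.0]
force: [0.5, -0.2, 0.4]
grip_width: 0.684
grip_force: 23.8
time_s: 29.23
eef_pos: [620.4, -187.3, 71.5]
ee_rot: [0.0, 0.5, 0.866, 0.0]
force: [0.7, -1.1, -0.1]
grip_width: 0.685
grip_force: 23.8
t 29.23 p [ 620.4 -187.3   71.5] x [-0.5    0.866 -0.001] y [0.866 0.5   0.001] z [ 0.001 -0.    -1.   ] F [ 0.7 -1.1 -0.1] g 0.6851318926985865 23.823494010139257 q [-0.47  0.73  1.27 -0.    1.14 -1.  ]
shift [-0.9  0.2  5.5]
yaw now 30.0 turn world 0.0 units about tool z -0.0
```

```bash

python3 -m inch '-0.5 0 1 0 0 0;0 0 1 0 0 0;0 0 1 0 0 0;0 0 1 0 0 0;0 0 0.7 0 0 0;0 0 0 0 0 0;0 0 0 0 0 0;0 0 0 0 0 0;0 0 0 0 0 0;0 0 0 0 0 0'
```

```text
time_s: 30.07
eef_pos: [620.4, -187.7, 66.3]
ee_rot: [0.0, 0.5, 0.866, -0.0]
force: [-0.0, -0.1, -1.4]
grip_width: 0.683
grip_force: 23.8
```

```bash

python3 -m inch '0 0 0.7 0 0 0;0 0 0.7 0 0 0;0 0 0 0 0 0;0 0 0 0 0 0;0 0 0 0 0 0;0 0 0 0 0 0;0 0 0 0 0 0;0 0 0 0 0 0;0 0 0 0 0 0;0 0 0 0 0 0'
```

```text
time_s: 30.9
eef_pos: [620.6, -187.9, 65.8]
ee_rot: [0.001, 0.5, 0.866, -0.0]
force: [-1.7, 0.1, 6.0]
grip_width: 0.684
grip_force: 24.1
```

```bash

python3 -m inch '0 0 0 0 0 0;0 0 0 0 0 0;0 0 0 0 0 0;0 0 -4 0 0 0;0 0 -8 0 0 0;0 0 -15 0 0 0;0 0 -25 0 0 0;0 0 -25 0 0 0;6 -9 0 0 0 0;15 -20 0 0 0 0' 1 22
python3 -m inch '20 -27 0 0 0 0;20 -27 0 0 0 0;20 -27 0 0 0 0;20 -27 0 0 0 0;20 -27 0 0 0 0;5 -7 0 0 0 1;0 0 0 0 0 1;0 0 0 0 0 1;0 0 0 0 0 1;0 0 0 0 0 1'
python3 -m inch '0 0 0 0 0 1;0 0 0 0 0 1;0 0 0 0 0 1;0 0 0 0 0 1;0 0 0 0 0 1;0 0 0 0 0 0;0 0 0 0 0 0;0 0 0 0 0 0;0 0 0 0 0 0;0 0 0 0 0 0'
python3 - <<'E'
from h import *
c=cap('wrist','w8.png'); t=cap('top','t8.png'); s=cap('scene')
red(c,22); red(t,22,[430,0]); red(s,22,[430,50])
togo([409,-164.5,10],-30)
E
```

```text
time_s: 31.73
eef_pos: [586.3, -184.5, 144.0]
ee_rot: [0.003, 0.5, 0.866, 0.0]
force: [0.1, -0.8, -0.3]
grip_width: 0.997
grip_force: 0.0
time_s: 32.57
eef_pos: [409.4, -164.1, 142.7]
ee_rot: [0.001, 0.709, 0.705, 0.0]
force: [0.1, 0.3, -0.0]
grip_width: 1.003
grip_force: 0.0
time_s: 33.4
eef_pos: [409.3, -163.9, 142.0]
ee_rot: [0.0, 0.866, 0.5, 0.0]
force: [-0.3, -0.3, -0.4]
grip_width: 1.001
grip_force: 0.0
red [ 617   46   23   75 1230] [ 657.5 -211.9]
red [ 290  165   54   52 2191] [ 410.5 -163.5]
red [557 182  43  21 365] [ 599.1 -273.6]
t 33.55 p [ 409.3 -163.9  141.9] x [ 0.5    0.866 -0.   ] y [ 0.866 -0.5   -0.   ] z [-0.  0. -1.] F [-0.6  0.2  0.4] g 1.0026075678821802 0.0 q [-0.65  0.23  1.86 -0.    1.05 -0.12]
shift [-6.000e-01  1.000e-01  1.319e+02]
yaw now -30.0 turn world -0.0 units about tool z 0.0
```

View pics/w8.png

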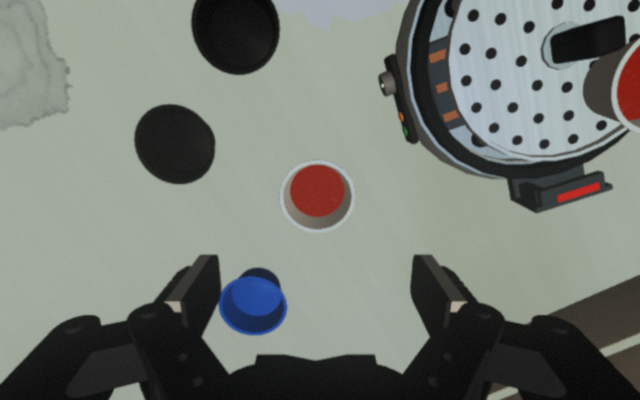

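```bash
python3 - <<'E'
from h import *
c=cap('wrist'); s,r=st()
for u in((317,196),(253,303),(175,143)):
    p=onz(c,u,35); print(np.round(p),'tool',np.round(r.T@(p-[409.3,-163.9,35])))
E
```

```text
t 33.6 p [ 409.3 -164.   141.9] x [0.5   0.866 0.   ] y [ 0.866 -0.5    0.   ] z [ 0. -0. -1.] F [-0.4 -0.6 -0.2] g 0.9990220660438217 0.0 q [-0.65  0.23  1.86  0.    1.05 -0.12]
[ 410. -164.   35.] tool [-0.  1.  0.]
[ 311. -222.   35.] tool [-99. -56.  -0.]
[337. -74.  35.] tool [  42. -107.   -0.]
```

```bash

python3 -m inch '0 0.5 12 0 0 0;0 0 20 0 0 0;0 0 22 0 0 0;0 0 22 0 0 0;0 0 20 0 0 0;0 0 16 0 0 0;0 0 12 0 0 0;0 0 6 0 0 0;0 0 2 0 0 0;0 0 0 0 0 0' 1 22
python3 -m inch '0 0 0 0 0 0;0 0 0 0 0 0;0 0 0 0 0 0;0 0 0 0 0 0;0 0 0 0 0 0;0 0 0 0 0 0;0 0 0 0 0 0;0 0 0 0 0 0;0 0 0 0 0 0;0 0 0 0 0 0' 0 22
python3 -m inch '0 0 -2 0 0 0;0 0 -3 0 0 0;0 0 -5 0 0 0;0 0 -10 0 0 0;0 0 -15 0 0 0;0 0 -18 0 0 0;0 0 -18 0 0 0;0 0 -18 0 0 0;0 0 -18 0 0 0;0 0 -10 0 0 0'
python3 - <<'E'
from h import *
togo([621,-112,66],-30)
t=cap('wrist','w9.png'); 
P=[onz(t,u,92) for u in((0,0),)]
E
```

```text
time_s: 34.43
eef_pos: [409.8, -164.2, 9.9]
ee_rot: [-0.0, 0.866, 0.5, -0.0]
force: [-0.8, -0.9, -0.1]
grip_width: 0.999
grip_force: 0.0
time_s: 35.27
eef_pos: [410.1, -164.5, 10.9]
ee_rot: [0.001, 0.866, 0.5, 0.0]
force: [-1.9, 1.2, 8.4]
grip_width: 0.689
grip_force: 21.8
time_s: 36.1
eef_pos: [410.2, -164.5, 129.1]
ee_rot: [0.001, 0.866, 0.5, 0.001]
force: [-0.4, -0.0, -0.1]
grip_width: 0.691
grip_force: 23.8
t 36.1 p [ 410.2 -164.5  129.1] x [ 0.5    0.866 -0.   ] y [ 0.866 -0.5    0.003] z [ 0.002 -0.002 -1.   ] F [-0.4 -0.  -0.1] g 0.690605414876465 23.825472206954146 q [-0.65  0.25  1.88  0.    1.01 -0.12]
shift [150.9 156.1  63.5]
yaw now -30.0 turn world 0.0 units about tool z -0.0
```

```bash

python3 -m inch '10 10 0 0 0 0;16 17 0 0 0 0;20 21 0 0 0 0;22 22 0 0 0 0;22 22 0 0 0 0;22 22 0 0 0 0;18 19 0 0 0 0;12 13 0 0 0 0;6 7 0 0 0 0;3 3 0 0 0 0'
python3 -m inch '0 0 5 0 0 0;0 0 10 0 0 0;0 0 12 0 0 0;0 0 12 0 0 0;0 0 8 0 0 0;0 0 5 0 0 0;0 0 3 0 0 0;0 0 0 0 0 0;0 0 0 0 0 0;0 0 0 0 0 0'
python3 - <<'E'
from h import *
togo([621,-112,66],-30)
E
```

```text
time_s: 36.98
eef_pos: [621.1, -111.0, 126.0]
ee_rot: [-0.0, 0.866, 0.5, -0.0]
force: [-0.6, -0.1, -0.2]
grip_width: 0.69
grip_force: 23.9
time_s: 37.82
eef_pos: [620.6, -111.6, 72.4]
ee_rot: [0.0, 0.866, 0.5, 0.0]
force: [-0.0, -0.3, -0.1]
grip_width: 0.687
grip_force: 23.8
t 37.82 p [ 620.6 -111.6   72.4] x [0.5   0.866 0.   ] y [ 0.866 -0.5    0.001] z [ 0.001 -0.    -1.   ] F [-0.  -0.3 -0.1] g 0.6868187035438318 23.849024741502944 q [-0.36  0.69  1.34 -0.    1.11  0.16]
shift [-0.1  0.5  6.4]
yaw now -30.0 turn world 0.0 units about tool z -0.0
```

```bash

python3 -m inch '0 0 1 0 0 0;0 0 1 0 0 0;0 0 1 0 0 0;0 0 1 0 0 0;0 0 1 0 0 0;0 0 0.7 0 0 0;0 0 0.5 0 0 0;0 0 0 0 0 0;0 0 0 0 0 0;0 0 0 0 0 0'
```

```text
time_s: 38.65
eef_pos: [620.5, -111.4, 66.6]
ee_rot: [0.0, 0.866, 0.5, 0.0]
force: [-2.8, 2.2, 6.9]
grip_width: 0.687
grip_force: 24.2
```

```bash

python3 -m inch '0 0 0 0 0 0;0 0 0 0 0 0;0 0 0 0 0 0;0 0 -4 0 0 0;0 0 -8 0 0 0;0 0 -15 0 0 0;0 0 -25 0 0 0;0 0 -25 0 0 0;3 -10 -5 0 0 0;7 -24 0 0 0 0' 1 22
python3 -m inch '10 -34 0 0 0 0;10 -34 0 0 0 0;10 -34 0 0 0 0;10 -34 0 0 0 0;10 -34 0 0 0 0;10 -34 0 0 0 0;5 -17 0 0 0 1;0 0 0 0 0 1;0 0 0 0 0 1;0 0 0 0 0 1'
python3 -m inch '0 0 0 0 0 1;0 0 0 0 0 1;0 0 0 0 0 1;0 0 0 0 0 1;0 0 0 0 0 1;0 0 0 0 0 1;0 0 0 0 0 0;0 0 0 0 0 0;0 0 0 0 0 0;0 0 0 0 0 0'
python3 - <<'E'
from h import *
c=cap('wrist','w10.png'); t=cap('top')
red(c,22)
togo([437,81.5,10],-90)
im=np.asarray(t['image'])[130:260,230:438]
v=np.vstack([cv2.resize(c['image'],(480,300)),cv2.resize(im,(480,300),interpolation=2)])
cv2.imwrite('pics/w10c.png',cv2.cvtColor(v,cv2.COLOR_RGB2BGR))
E
```

```text
time_s: 39.48
eef_pos: [597.3, -87.3, 150.1]
ee_rot: [0.002, 0.867, 0.499, 0.002]
force: [0.2, -0.4, -0.4]
grip_width: 1.003
grip_force: 0.0
time_s: 40.32
eef_pos: [436.6, 81.5, 148.1]
ee_rot: [0.0, 0.952, 0.307, 0.0]
force: [-1.2, -0.2, 0.2]
grip_width: 0.998
grip_force: 0.0
time_s: 41.15
eef_pos: [437.0, 81.1, 147.7]
ee_rot: [0.0, 1.0, 0.001, 0.0]
force: [0.2, -1.0, -0.3]
grip_width: 1.0
grip_force: 0.0
red [230  53  28  25 243] [535.3 136.5]
red [ 287  162   53   51 2111] [439.3  83.6]
t 41.25 p [437.1  81.  147.7] x [1.    0.001 0.   ] y [ 0.001 -1.     0.   ] z [ 0. -0. -1.] F [ 0.7 -0.4 -0.4] g 1.0026459441039461 0.0 q [-0.08  0.23  1.85 -0.    1.07  1.49]
shift [-1.000e-01 -5.000e-01  1.377e+02]
yaw now -90.0 turn world -0.0 units about tool z 0.01
```

View pics/w10c.png

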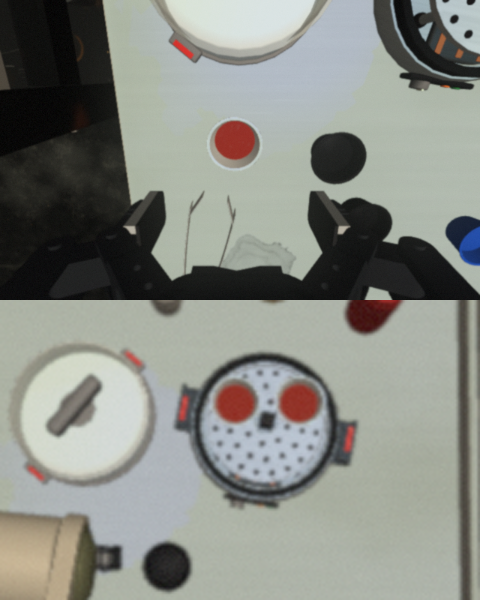

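Two cups stand properly on the rack. Cup 1 is still in place, its rim at (313,192) in the full wrist picture. I'll pick it now.

```bash

python3 -m inch '1.5 -1.5 12 0 0 0;0 0 20 0 0 0;0 0 22 0 0 0;0 0 22 0 0 0;0 0 20 0 0 0;0 0 18 0 0 0;0 0 14 0 0 0;0 0 7 0 0 0;0 0 2.5 0 0 0;0 0 0 0 0 0' 1 22
python3 -m inch '0 0 0 0 0 0;0 0 0 0 0 0;0 0 0 0 0 0;0 0 0 0 0 0;0 0 0 0 0 0;0 0 0 0 0 0;0 0 0 0 0 0;0 0 0 0 0 0;0 0 0 0 0 0;0 0 0 0 0 0' 0 22
python3 -m inch '0 0 -2 0 0 0;0 0 -3 0 0 0;0 0 -5 0 0 0;0 0 -10 0 0 0;0 0 -15 0 0 0;0 0 -20 0 0 0;0 0 -22 0 0 0;0 0 -22 0 0 0;0 0 -18 0 0 0;0 0 -10 0 0 0'
python3 - <<'E'
from h import *
togo([555,-150,66],-90)
t=cap('top'); red(t,75,[599,-150])
E
```

```text
time_s: 42.08
eef_pos: [438.6, 82.5, 10.1]
ee_rot: [-0.0, 1.0, -0.0, -0.0]
force: [0.0, -0.1, 0.8]
grip_width: 1.0
grip_force: 0.0
time_s: 42.92
eef_pos: [439.1, 82.4, 11.3]
ee_rot: [0.0, 1.0, -0.0, 0.001]
force: [-1.9, -1.4, 8.1]
grip_width: 0.684
grip_force: 21.7
time_s: 43.75
eef_pos: [439.2, 82.5, 139.7]
ee_rot: [0.0, 1.0, -0.0, 0.002]
force: [-0.4, -0.4, -0.6]
grip_width: 0.685
grip_force: 23.8
t 43.75 p [439.2  82.5 139.7] x [ 1.    -0.     0.003] y [-0. -1.  0.] z [ 0.003 -0.    -1.   ] F [-0.4 -0.4 -0.6] g 0.6846941021569761 23.808702956303023 q [-0.08  0.24  1.85  0.    1.04  1.49]
shift [115.6 232.5  74.1]
yaw now -90.0 turn world 0.0 units about tool z -0.0
red [324 167  16  16 193] [ 620.3 -112.6]
red [352 167  15  15 187] [ 621.4 -189.2]
```

```bash

python3 -m inch '6 12 0 0 0 0;10 20 0 0 0 0;14 28 0 0 0 0;14 28 0 0 0 0;14 28 0 0 0 0;14 28 0 0 0 0;14 28 0 0 0 0;14 28 0 0 0 0;10 20 0 0 0 0;6 12.5 0 0 0 0'
python3 -m inch '0 0 6 0 0 0;0 0 12 0 0 0;0 0 14 0 0 0;0 0 14 0 0 0;0 0 10 0 0 0;0 0 6 0 0 0;0 0 3 0 0 0;0 0 1 0 0 0;0 0 0 0 0 0;0 0 0 0 0 0'
python3 - <<'E'
from h import *
togo([555,-150.5,66],-90)
E
```

```text
time_s: 44.63
eef_pos: [554.9, -152.3, 136.6]
ee_rot: [0.0, 1.0, -0.001, -0.0]
force: [-0.5, 0.0, -0.4]
grip_width: 0.682
grip_force: 23.8
time_s: 45.47
eef_pos: [554.8, -150.1, 71.8]
ee_rot: [0.0, 1.0, -0.0, 0.0]
force: [-0.5, -0.3, -0.8]
grip_width: 0.683
grip_force: 23.8
t 45.47 p [ 554.8 -150.1   71.8] x [ 1.    -0.     0.001] y [-0. -1.  0.] z [ 0.001 -0.    -1.   ] F [-0.5 -0.3 -0.8] g 0.682881029472145 23.822408930864185 q [-0.47  0.59  1.53  0.    1.02  1.1 ]
shift [0.2 0.4 5.8]
yaw now -90.0 turn world 0.0 units about tool z -0.0
```

```bash

python3 -m inch '0 0.4 1 0 0 0;0 0 1 0 0 0;0 0 1 0 0 0;0 0 1 0 0 0;0 0 0.7 0 0 0;0 0 0.5 0 0 0;0 0 0 0 0 0;0 0 0 0 0 0;0 0 0 0 0 0;0 0 0 0 0 0'
```

```text
time_s: 46.3
eef_pos: [554.6, -150.5, 67.0]
ee_rot: [0.0, 1.0, -0.0, 0.0]
force: [-4.2, 1.1, 9.0]
grip_width: 0.681
grip_force: 24.2
```

```bash

python3 -m inch '0 0 0 0 0 0;0 0 0 0 0 0;0 0 0 0 0 0;0 0 -4 0 0 0;0 0 -8 0 0 0;0 0 -15 0 0 0;0 0 -25 0 0 0;0 0 -30 0 0 0;0 0 -30 0 0 0;0 0 -20 0 0 0' 1 60
python3 -m inch '4 -16 0 0 0 0;7 -30 0 0 0 0;9 -36 0 0 0 0;9 -36 0 0 0 0;9 -36 0 0 0 0;9 -36 0 0 0 0;6 -26 0 0 0 0;3 -12 0 0 0 0;0 0 0 0 0 -1;0 0 0 0 0 -1'
python3 -m inch '0 0 0 0 0 -1;0 0 0 0 0 -1;0 0 0 0 0 -1;0 0 0 0 0 -1;0 0 0 0 0 -1;0 0 0 0 0 -1;0 0 0 0 0 -1;0 0 0 0 0 -1;0 0 0 0 0 -1;0 0 0 0 0 -1'
python3 -m inch '0 0 0 0 0 -1;0 0 0 0 0 -1;0 0 0 0 0 -1;0 0 0 0 0 -1;0 0 0 0 0 -1;0 0 0 0 0 -1;0 0 0 0 0 -1;0 0 0 0 0 -1;0 0 0 0 0 -1;0 0 0 0 0 -1'
python3 -m inch '0 0 0 0 0 -1;0 0 0 0 0 -0.35;0 0 0 0 0 0;0 0 0 0 0 0;0 0 0 0 0 0;0 0 0 0 0 0;0 0 0 0 0 0;0 0 0 0 0 0;0 0 0 0 0 0;0 0 0 0 0 0'
python3 - <<'E'
from h import *
togo([610.7,78.2,84],50.1)
c=cap('wrist','w11.png'); t=cap('top'); red(t,75,[599,-150])
y=np.array([-.767,.641,0]); h=np.array([610.7,78.2,114]); print(proj(c,[h,h+42*y,h-42*y]))
im=np.asarray(t['image'])[130:260,230:438]
v=np.vstack([cv2.resize(c['image'],(480,300)),cv2.resize(im,(480,300),interpolation=2)])
cv2.imwrite('pics/w11c.png',cv2.cvtColor(v,cv2.COLOR_RGB2BGR))
E
```

```text
time_s: 47.13
eef_pos: [555.0, -150.7, 201.8]
ee_rot: [0.001, 1.0, -0.0, 0.002]
force: [-1.0, -0.6, 1.1]
grip_width: 0.999
grip_force: 0.0
time_s: 47.97
eef_pos: [610.6, 78.0, 198.4]
ee_rot: [0.0, 0.994, 0.107, 0.0]
force: [0.4, -0.8, 0.4]
grip_width: 1.0
grip_force: 0.0
time_s: 48.8
eef_pos: [610.6, 76.8, 198.5]
ee_rot: [0.0, 0.808, 0.589, 0.0]
force: [0.8, -0.5, 0.1]
grip_width: 1.003
grip_force: 0.0
time_s: 49.63
eef_pos: [610.6, 76.8, 198.5]
ee_rot: [0.0, 0.405, 0.914, -0.0]
force: [0.1, -0.2, 0.7]
grip_width: 0.998
grip_force: 0.0
time_s: 50.47
eef_pos: [610.6, 77.6, 198.0]
ee_rot: [-0.0, 0.341, 0.94, 0.0]
force: [-0.4, 0.2, 0.1]
grip_width: 0.998
grip_force: 0.0
t 50.47 p [610.6  77.6 198. ] x [-0.767  0.642  0.   ] y [0.642 0.767 0.   ] z [-0.  0. -1.] F [-0.4  0.2  0.1] g 0.9983958893272005 0.0 q [-0.06  0.54  1.25  0.    1.35 -0.94]
shift [  0.3   0.6 114. ]
yaw now 50.1 turn world 0.0 units about tool z -0.01
red [324 167  16  16 194] [ 620.4 -112.7]
red [352 167  15  15 187] [ 621.4 -189.2]
red [338 191  16  16 198] [ 553.3 -150.9]
[[316.01240876 205.09780439]
 [316.03558891 147.74680685]
 [315.99170498 256.86689868]]
```

View pics/w11c.png

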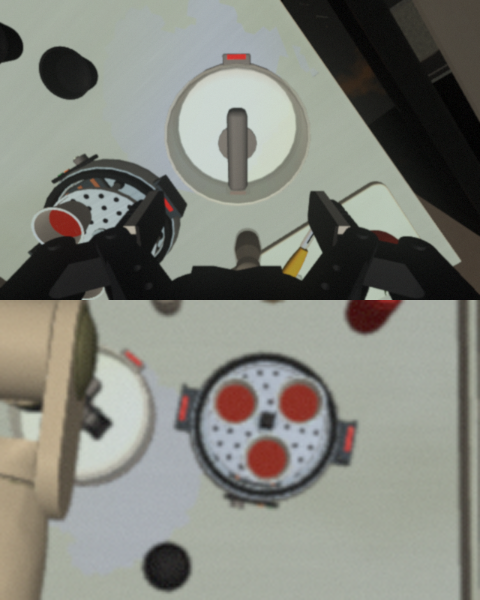

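All three cups are upright and evenly spaced. The cover is unmoved: its handle in the wrist view is at col 316, as projected. I'll grip it and carry it back.

```bash

python3 -m inch '0 0.6 10 0 0 0;0 0 15 0 0 0;0 0 18 0 0 0;0 0 18 0 0 0;0 0 18 0 0 0;0 0 15 0 0 0;0 0 10 0 0 0;0 0 6 0 0 0;0 0 3.5 0 0 0;0 0 0 0 0 0' 1 60
python3 -m inch '0 0 0 0 0 0;0 0 0 0 0 0;0 0 0 0 0 0;0 0 0 0 0 0;0 0 0 0 0 0;0 0 0 0 0 0;0 0 0 0 0 0;0 0 0 0 0 0;0 0 0 0 0 0;0 0 0 0 0 0' 0 60
python3 -m inch '0 0 -3 0 0 0;0 0 -6 0 0 0;0 0 -12 0 0 0;0 0 -18 0 0 0;0 0 -18 0 0 0;0 0 -18 0 0 0;0 0 -18 0 0 0;0 0 -15 0 0 0;0 0 -9 0 0 0;0 0 -4 0 0 0'
python3 - <<'E'
from h import *
togo([599.2,-151,205],50.1)
E
```

```text
time_s: 51.4
eef_pos: [610.9, 78.0, 84.1]
ee_rot: [-0.0, 0.341, 0.94, -0.0]
force: [-0.6, -0.0, -0.1]
grip_width: 0.996
grip_force: 0.0
time_s: 52.23
eef_pos: [611.2, 78.0, 84.9]
ee_rot: [0.0, 0.341, 0.94, 0.0]
force: [-0.7, 1.0, 5.4]
grip_width: 0.222
grip_force: 59.8
time_s: 53.07
eef_pos: [611.2, 78.0, 207.3]
ee_rot: [0.001, 0.341, 0.94, 0.0]
force: [-0.4, 0.5, -4.0]
grip_width: 0.225
grip_force: 58.8
t 53.07 p [611.2  78.  207.3] x [-0.767  0.642 -0.002] y [0.642 0.767 0.001] z [ 0.002 -0.    -1.   ] F [-0.4  0.5 -4. ] g 0.22507282608385362 58.82359564304352 q [-0.06  0.53  1.24 -0.    1.37 -0.94]
shift [-137.7 -183.4    2.3]
yaw now 50.1 turn world 0.0 units about tool z -0.0
```

```bash

python3 -m inch '-6 -8 0 0 0 0;-12 -16 0 0 0 0;-17 -23 0 0 0 0;-20 -26 0 0 0 0;-20 -26 0 0 0 0;-20 -26 0 0 0 0;-17 -23 0 0 0 0;-12 -17 0 0 0 0;-9 -12 0 0 0 0;-4.7 -6.4 0 0 0 0'
python3 -m inch '0 0 0 0 0 0;0 0 6 0 0 0;0 0 10 0 0 0;0 0 10 0 0 0;0 0 10 0 0 0;0 0 10 0 0 0;0 0 8 0 0 0;0 0 6 0 0 0;0 0 4 0 0 0;0 0 0 0 0 0'
python3 - <<'E'
from h import *
togo([599.2,-151,132],50.1)
E
```

```text
time_s: 53.9
eef_pos: [598.2, -153.1, 204.5]
ee_rot: [-0.001, 0.342, 0.94, -0.0]
force: [0.2, 0.3, -3.7]
grip_width: 0.226
grip_force: 58.9
time_s: 54.73
eef_pos: [598.6, -150.9, 140.5]
ee_rot: [-0.001, 0.341, 0.94, 0.0]
force: [-0.3, -0.0, -3.8]
grip_width: 0.22
grip_force: 58.9
t 54.73 p [ 598.6 -150.9  140.5] x [-0.767  0.642  0.001] y [ 0.642  0.767 -0.   ] z [-0.001  0.001 -1.   ] F [-0.3 -0.  -3.8] g 0.22007187893446406 58.89389455318451 q [-0.44  0.59  1.32  0.    1.23 -1.31]
shift [-0.6  0.3  8.5]
yaw now 50.1 turn world 0.0 units about tool z -0.0
```

```bash

python3 -m inch '-0.6 0.3 3 0 0 0;0 0 3 0 0 0;0 0 3 0 0 0;0 0 2 0 0 0;0 0 2 0 0 0;0 0 2 0 0 0;0 0 2 0 0 0;0 0 2 0 0 0;0 0 0 0 0 0;0 0 0 0 0 0'
python3 -c "
from h import *
togo([599.2,-151,121.5],50.1)"
```

```text
time_s: 55.57
eef_pos: [599.6, -151.2, 123.0]
ee_rot: [0.0, 0.341, 0.94, -0.0]
force: [-4.1, 1.7, 5.6]
grip_width: 0.226
grip_force: 60.1
t 55.57 p [ 599.6 -151.2  123. ] x [-0.767  0.642 -0.001] y [0.642 0.767 0.   ] z [ 0. -0. -1.] F [-4.1  1.7  5.6] g 0.22602270354534953 60.12153625488281 q [-0.44  0.61  1.34 -0.    1.19 -1.31]
shift [ 0.4 -0.1  1.5]
yaw now 50.1 turn world 0.0 units about tool z -0.0
```

```bash

python3 -m inch '0 0 1 0 0 0;0 0 0.7 0 0 0;0 0 0 0 0 0;0 0 0 0 0 0;0 0 0 0 0 0;0 0 0 0 0 0;0 0 0 0 0 0;0 0 0 0 0 0;0 0 0 0 0 0;0 0 0 0 0 0'
python3 -m inch '0 0 0 0 0 1;0 0 0 0 0 1;0 0 0 0 0 1;0 0 0 0 0 1;0 0 0 0 0 1;0 0 0 0 0 1;0 0 0 0 0 1;0 0 0 0 0 1;0 0 0 0 0 1;0 0 0 0 0 0'
python3 -c "
from h import *
s,r=st();togo([599.2,-151,121.5],-9.9);print(s['wrist_torque'])"
```

```text
time_s: 56.4
eef_pos: [599.6, -151.2, 121.6]
ee_rot: [0.0, 0.341, 0.94, -0.0]
force: [-4.3, 0.8, 6.8]
grip_width: 0.224
grip_force: 60.2
time_s: 57.23
eef_pos: [600.4, -151.5, 121.9]
ee_rot: [0.001, 0.733, 0.681, 0.001]
force: [-0.8, -0.6, 6.1]
grip_width: 0.225
grip_force: 60.2
t 57.23 p [ 600.4 -151.5  121.9] x [ 0.074  0.997 -0.001] y [ 0.997 -0.074  0.003] z [ 0.003 -0.001 -1.   ] F [-0.8 -0.6  6.1] g 0.2246671942893411 60.24511456489563 q [-0.44  0.61  1.34  0.    1.19 -0.36]
t 57.23 p [ 600.4 -151.5  121.9] x [ 0.074  0.997 -0.001] y [ 0.997 -0.074  0.003] z [ 0.003 -0.001 -1.   ] F [-0.8 -0.6  6.1] g 0.2246671942893411 60.24511456489563 q [-0.44  0.61  1.34  0.    1.19 -0.36]
shift [ 0.4 -1.2  0.4]
yaw now -4.2 turn world -5.7 units about tool z 0.94
[ 0.14941245  0.32192321 -0.4425545 ]
```

```bash

python3 -m inch '0 0 0 0 0 0.4;0 0 0 0 0 0.4;0 0 0 0 0 0.3;0 0 0 0 0 0.2;0 0 0 0 0 0.2;0 0 0 0 0 0;0 0 0 0 0 0;0 0 0 0 0 0;0 0 0 0 0 0;0 0 0 0 0 0'
python3 -c "
from h import *
s,r=st();togo([599.2,-151,121.5],-9.9);print(s['wrist_torque'])"
```

```text
time_s: 58.07
eef_pos: [598.8, -151.0, 121.8]
ee_rot: [-0.0, 0.781, 0.625, -0.001]
force: [-9.6, 2.6, 10.3]
grip_width: 0.224
grip_force: 69.2
t 58.07 p [ 598.8 -151.   121.8] x [ 0.22   0.976 -0.001] y [ 0.976 -0.22  -0.002] z [-0.002 -0.001 -1.   ] F [-9.6  2.6 10.3] g 0.22421406669077126 69.23454523086548 q [-0.44  0.61  1.34 -0.    1.19 -0.21]
t 58.07 p [ 598.8 -151.   121.8] x [ 0.22   0.976 -0.001] y [ 0.976 -0.22  -0.002] z [-0.002 -0.001 -1.   ] F [-9.6  2.6 10.3] g 0.22421406669077126 69.23454523086548 q [-0.44  0.61  1.34 -0.    1.19 -0.21]
shift [0.1 0.4 0.3]
yaw now -12.7 turn world 2.8 units about tool z -0.47
[0.39797561 1.76584031 1.64306363]
```

```bash

python3 -m inch '0 0 -1 0 0 0;0 0 -1 0 0 -0.15;0 0 -0.5 0 0 -0.1;0 0 0 0 0 0;0 0 0 0 0 0;0 0 0 0 0 0;0 0 0 0 0 0;0 0 0 0 0 0;0 0 0 0 0 0;0 0 0 0 0 0'
python3 -m inch '0 0 0 0 0 0;0 0 0 0 0 0;0 0 0 0 0 0;0 0 0 0 0 0;0 0 -5 0 0 0;0 0 -15 0 0 0;0 0 -25 0 0 0;0 0 -25 0 0 0;0 0 -25 0 0 0;-30 0 0 0 0 0' 1 60
python3 -m inch '-10 -20 0 0 0 0;-10 -35 0 0 0 0;0 -35 0 0 0 0;0 -35 0 0 0 0;0 -35 0 0 0 0;0 -35 0 0 0 0;0 0 0 0 0 0;0 0 0 0 0 0;0 0 0 0 0 0;0 0 0 0 0 0'
python3 - <<'E'
from h import *
st(); t=cap('top'); s=cap('scene'); red(t,75,[599,-150])
y=np.array([.172,.985,0]);h=np.array([599,-151,154])
print('handle ends top',proj(t,[h+42*y,h-42*y]))
a=cv2.resize(np.asarray(t['image'])[140:225,290:405],(540,400),interpolation=2);b=cv2.resize(np.asarray(s['image'])[150:245,290:400],(463,400),interpolation=2)
cv2.imwrite('pics/fin.png',cv2.cvtColor(cv2.resize(np.hstack([a,b]),(800,320)),cv2.COLOR_RGB2BGR))
E
```

```text
time_s: 58.9
eef_pos: [598.8, -150.9, 123.3]
ee_rot: [-0.001, 0.774, 0.634, -0.001]
force: [-7.4, -0.0, 2.9]
grip_width: 0.223
grip_force: 60.3
time_s: 59.73
eef_pos: [596.0, -177.8, 224.5]
ee_rot: [0.004, 0.772, 0.635, 0.002]
force: [0.9, 0.4, 0.9]
grip_width: 0.999
grip_force: 0.0
time_s: 60.57
eef_pos: [399.3, -161.9, 218.5]
ee_rot: [0.0, 0.774, 0.633, 0.0]
force: [-0.4, -0.3, 0.0]
grip_width: 1.0
grip_force: 0.0
t 60.57 p [ 399.3 -161.9  218.5] x [ 0.198  0.98  -0.   ] y [ 0.98  -0.198  0.001] z [ 0.001 -0.    -1.   ] F [-0.4 -0.3  0. ] g 1.0000132015843357 0.0 q [-0.66  0.11  1.78  0.    1.25 -0.46]
handle ends top [[331.00610698 175.38515533]
 [363.08860453 181.27581254]]
```

View pics/fin.png

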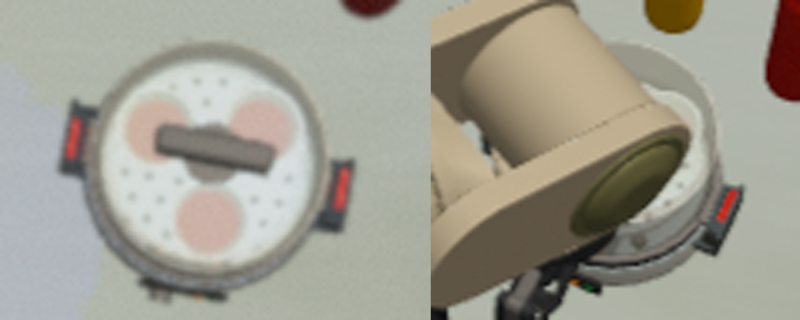

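The cover is locked with its handle, (158,138) to (272,160), in line with the claws. All three cups are upright underneath and the bottles are untouched.

```bash
python3 -c "
from rig import ctrl
print(ctrl.finish_job())"
```

```text
the job is handed in; nothing more can be done
None
```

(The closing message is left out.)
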